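Put the dried cups away on the tray, in rack order

ROBOT

A 7-joint arm with a two-finger parallel gripper is mounted at the origin on the work surface. World frame = base frame: x ahead of the robot, y to its left, z up, the work surface at z = 0. Lengths are in m, angles in rad, forces in N, time in s.
With the tool pointing down it reaches from about 0.4 to 0.85 m from the base axis. Payload 4.5 kg.
Tool frame: the origin (TCP) lies at the very end of the fingers, on their centre line; the grasp point (between the pads) lies 19 mm behind it (manip.tcp_to_grasp is the x of the grasp point in the tool frame, in m); x points along the fingers, y is the direction in which the jaws open and shut, and the axes are right-handed (so a half turn about x gives the same grasp; the last joint's range is limited). The gripper opens to 88 mm and grips with 3 to 60 N. Pads are 18 mm wide; open, the fingers measure 123 mm over their backs; the gripper's body (75 mm by 187 mm) begins 45 mm behind the grasp point.
Start: joints at [0.034, 0.689, -0.195, 1.565, 0.157, 0.902, -0.215], TCP at [0.625, 0, 0.239] pointing down, gripper open.
Joint ranges: [-3.01, 3.01], [-0.46, 2.08], [-1.47, 1.51], [0.13, 2.56], [-1, 4.14], [0.04, 2.09], [-2.66, 2.66]. Speed limits (rad/s): [2.57, 2.57, 3.14, 3.14, 3.14, 3.14, 3.14].

INTERFACE

Orientations are given as a 3x3 rotation matrix whose columns are the frame's x, y, z axes.
In Python, from plant import telemetry, read_camera, ticket, manip gives the robot as it stands. The module is installed in compiled form; this text tells all that it offers.
- The arm moves only by the tool apply_moves, never from a script. Its argument "series" is a list of rows, each a list of 3 entries, a list of its own where there are three numbers: the turn, a rotation vector about the tool's x, y, z in degrees, then the shift along the tool's x, y, z in m, then the closure in counts, from 0 (fully open) to 255 (shut). In form: [[[wx, wy, wz], [dx, dy, dz], jaw], ...]. A call has 1 to 5 rows; each row shifts and turns the commanded pose from where the row before left it, along the tool's axes as they then stand; what a row does not reach is not made up. A row lasts 1/12 s, in which the tool goes at most 41.7 mm and 7.16 degrees, less where a joint would pass 70% of its speed; a pose out of reach is approached as far as the arm can. A call is refused whole if a number of a shift passes 0.0417 or a number of a turn 7.16, either way. A call with a gripper value outside its range is refused whole. The fingers move at their own pace and stop on an object; "force" is the grip in N (left out, the last holds). Time passes only in rows, so rows that do not move let the fingers close. It gives the time, the measured TCP pose, the force and the opening at its end, in the units of the state.
- telemetry.get_obs(): the state, without advancing time (a new reading comes with each control period).
- read_camera(name): name is "scene" or "side" or "wrist"; returns a dict with "frame" (384x512x3 uint8, blue, green, red), "camera_matrix" (3x3 intrinsics, pixels), "extrinsics" (4x4, takes a point from world to camera coordinates). Camera axes: x right, y down, z forward; pixel columns grow to the right and rows downward; lengths in m; the calibration is good to about 2 mm. A picture is of the moment at which its call begins. There is no depth.
- ticket.finish_job(): hands the job in, once; it reports no verdict.
The state is a dict: "clock": time; "joint_positions": joint angles; "qvel": joint speeds; "joint_efforts": joint torques, N m; "ee_pos": TCP position; "tcp_rot": TCP orientation; "force": force on the tool from outside, world axes, zero at the start; "moment": the same for the moment, N m; "gripper_width": opening from 0.0 (shut) to 1.0 (fully open).
Only numpy, scipy, OpenCV 4.12 (cv2) and the standard library are available. Lean on these libraries where they do the work, as an engineer would, in place of code of your own. Each camera call takes 0.05 s, during which the arm holds its last target. There are 200 camera calls.

TASK

Move the four dry cups from the drying rack to the wooden tray, upright and one in the middle of each marked place, keeping their order: the cup that stands next to the cutlery pot goes to the place next to the tray's handle, the next cup to the next place, and so on to the far end. Set the cups down gently without dropping them, and leave the soap bottle, the bowl and the mug where they are.

Things in the scene. Friction and masses are not known exactly. Their poses are not given: they have to be found in the camera images.
- tall_centre (a point): the tall round stainless-steel cup, 95 mm high, 58 mm across at the foot and 60 mm at the rim, wall 3 mm, about 130 g; all four cups are open-topped and stand upright, mouth up, on their coasters (underside 16 mm above the worktop at the start). This point is its centre on its axis, half-way up; z is up
- square_centre (a point): the square white ceramic cup, 52 by 52 mm and 78 mm high, wall 5 mm, about 180 g; its x and y axes are square to its sides; all four cups are open-topped and stand upright, mouth up, on their coasters (underside 16 mm above the worktop at the start). This point is its centre on its axis, half-way up; z is up
- wide_centre (a point): the low wide round white ceramic cup, 60 mm high, 68 mm across the rim, sides almost straight from 18 mm up (67 mm there) and drawn in below to a 48 mm foot, wall 4 mm, about 180 g; all four cups are open-topped and stand upright, mouth up, on their coasters (underside 16 mm above the worktop at the start). This point is its centre on its axis, half-way up; z is up
- small_centre (a point): the small slim round stainless-steel cup, 58 mm high, 43 mm across at the foot and 44 mm at the rim, wall 3 mm, about 80 g; all four cups are open-topped and stand upright, mouth up, on their coasters (underside 16 mm above the worktop at the start). This point is its centre on its axis, half-way up; z is up
- coaster_tall: the coaster fixed in the drying rack on which the tall cup stands at the start: a black disc 78 mm across and 6 mm thick, one of four alike; which of the four stations of the rack it has differs each time. It never moves. Origin: centre of its underside, 10 mm above the worktop
- coaster_square: the coaster fixed in the drying rack on which the square cup stands at the start: a black disc 78 mm across and 6 mm thick, one of four alike; which of the four stations of the rack it has differs each time. It never moves. Origin: centre of its underside, 10 mm above the worktop
- coaster_wide: the coaster fixed in the drying rack on which the wide cup stands at the start: a black disc 78 mm across and 6 mm thick, one of four alike; which of the four stations of the rack it has differs each time. It never moves. Origin: centre of its underside, 10 mm above the worktop
- coaster_small: the coaster fixed in the drying rack on which the small cup stands at the start: a black disc 78 mm across and 6 mm thick, one of four alike; which of the four stations of the rack it has differs each time. It never moves. Origin: centre of its underside, 10 mm above the worktop
- rack: fixed dark steel drying rack: low tray 136 x 372 mm, floor 10 mm thick; side wires to 17 mm, wire dividers to 28 mm above the worktop; steel cutlery pot (72 mm across, top at 105 mm, cutlery to 190 mm) at its +y end, 229 mm from the origin. Origin: centre of its underside, on the worktop; y along the row. Stations (coasters) at x = 0, y = +135 (next to the pot), +45, -45, -135 mm
- tray: fixed wooden tray 132 x 372 mm, top surface 12 mm above the worktop, edge strips to 18 mm, fillets to 22 mm between its 4 empty places (flat grey discs 76 mm across); arched steel handle (61 mm high) at its -y end. Origin: centre of its underside, on the worktop; y along the row. Places at x = 0, y = -135 (next to the handle), -45, +45, +135 mm. About 160 mm beside the rack, nearer or farther

How it is judged:
At the end, for the whole second after the job is handed in: All four cups stand upright (within 0.1 rad), released, at rest on the tray's surface (within 6 mm): the cup whose coaster is n-th from the cutlery pot in the n-th place from the tray's handle, within 14 mm of its middle along the tray and 15 mm across (((y of coaster_tall in the frame of rack between 0.105 and 0.165 m and y of tall_centre in the frame of tray between -0.149 and -0.121 m) or (y of coaster_tall in the frame of rack between 0.015 and 0.075 m and y of tall_centre in the frame of tray between -0.059 and -0.031 m) or (y of coaster_tall in the frame of rack between -0.075 and -0.015 m and y of tall_centre in the frame of tray between 0.031 and 0.059 m) or (y of coaster_tall in the frame of rack between -0.165 and -0.105 m and y of tall_centre in the frame of tray between 0.121 and 0.149 m)) and x of tall_centre in the frame of tray between -0.015 and 0.015 m and z of tall_centre in the frame of tray between 0.0535 and 0.0655 m and angle between each of tall_centre, square_centre, wide_centre, small_centre's own z axis and vertical below 0.1 rad and linear speed of each of cup_tall, cup_square, cup_wide, cup_small below 0.02 m/s and ((y of coaster_square in the frame of rack between 0.105 and 0.165 m and y of square_centre in the frame of tray between -0.149 and -0.121 m) or (y of coaster_square in the frame of rack between 0.015 and 0.075 m and y of square_centre in the frame of tray between -0.059 and -0.031 m) or (y of coaster_square in the frame of rack between -0.075 and -0.015 m and y of square_centre in the frame of tray between 0.031 and 0.059 m) or (y of coaster_square in the frame of rack between -0.165 and -0.105 m and y of square_centre in the frame of tray between 0.121 and 0.149 m)) and x of square_centre in the frame of tray between -0.015 and 0.015 m and z of square_centre in the frame of tray between 0.045 and 0.057 m and ((y of coaster_wide in the frame of rack between 0.105 and 0.165 m and y of wide_centre in the frame of tray between -0.149 and -0.121 m) or (y of coaster_wide in the frame of rack between 0.015 and 0.075 m and y of wide_centre in the frame of tray between -0.059 and -0.031 m) or (y of coaster_wide in the frame of rack between -0.075 and -0.015 m and y of wide_centre in the frame of tray between 0.031 and 0.059 m) or (y of coaster_wide in the frame of rack between -0.165 and -0.105 m and y of wide_centre in the frame of tray between 0.121 and 0.149 m)) and x of wide_centre in the frame of tray between -0.015 and 0.015 m and z of wide_centre in the frame of tray between 0.036 and 0.048 m and ((y of coaster_small in the frame of rack between 0.105 and 0.165 m and y of small_centre in the frame of tray between -0.149 and -0.121 m) or (y of coaster_small in the frame of rack between 0.015 and 0.075 m and y of small_centre in the frame of tray between -0.059 and -0.031 m) or (y of coaster_small in the frame of rack between -0.075 and -0.015 m and y of small_centre in the frame of tray between 0.031 and 0.059 m) or (y of coaster_small in the frame of rack between -0.165 and -0.105 m and y of small_centre in the frame of tray between 0.121 and 0.149 m)) and x of small_centre in the frame of tray between -0.015 and 0.015 m and z of small_centre in the frame of tray between 0.035 and 0.047 m); the robot touches nothing.
It fails at once if the tall cup is dropped (about 25 mm or more) or thrown (linear speed of cup_tall above 0.7 m/s and contact force between the fingers and cup_tall below 0.05 N).
It fails at once if the square cup is dropped (about 25 mm or more) or thrown (linear speed of cup_square above 0.7 m/s and contact force between the fingers and cup_square below 0.05 N).
It fails at once if the wide cup is dropped (about 25 mm or more) or thrown (linear speed of cup_wide above 0.7 m/s and contact force between the fingers and cup_wide below 0.05 N).
It fails at once if the small cup is dropped (about 25 mm or more) or thrown (linear speed of cup_small above 0.7 m/s and contact force between the fingers and cup_small below 0.05 N).
It fails at once if the soap bottle, the bowl or the mug is shifted by more than 20 mm (distance of any of soap, bowl, mug from where it was at the start of the episode above 0.02 m).
It also fails if it takes over 112 s, if anything falls off the work surface, if the arm or the gripper's body presses on something with over 40 N, if the wrist force passes 120 N, or if a joint passes its speed limit or range.

## Working session

There is one attempt and no reset: what is moved stays moved. The work goes in short steps, Python scripts to look and compute and a tool call to move; the robot and the scene stay as the last step left them, time stands still between calls to the robot, and variables do not carry over. Pictures are saved under pics/ and viewed, about 12 in all and at most 16, crops included, and the job is handed in when it is done.

Besides the shell and the picture viewer there is one more tool, called as name([rows], argument=value, ...), one row to a line, values as JSON. apply_moves: Moves the arm, as the interface text tells. Its arguments: {"type":"object","properties":{"series":{"type":"array","items":{"type":"array"}},"force":{"type":"number"}},"required":["series"]}

```bash
mkdir -p pics; python3 - <<'E'
from plant import telemetry, read_camera, manip
import cv2,numpy as np
for n in ("scene","side"):
    r=read_camera(n);cv2.imwrite(f"pics/{n}0.png",cv2.resize(r["frame"],(800,600),interpolation=cv2.INTER_CUBIC))
    print(n,r["camera_matrix"].tolist(),np.round(r["extrinsics"],4).tolist())
print(manip.tcp_to_grasp,telemetry.get_obs())
E
```

```text
scene [[443.0560166846074, 0.0, 254.82124897807049], [0.0, 443.0560166846074, 197.21476352191013], [0.0, 0.0, 1.0]] [[0.3489, 0.9369, 0.0215, -0.1926], [0.5472, -0.1851, -0.8163, -0.2575], [-0.7608, 0.2966, -0.5773, 1.1811], [0.0, 0.0, 0.0, 1.0]]
side [[482.1181234635728, 0.0, 249.34209947190755], [0.0, 482.1181234635728, 181.51342243860717], [0.0, 0.0, 1.0]] [[-0.9965, -0.0836, -0.0071, 0.5649], [-0.0372, 0.5164, -0.8555, 0.0943], [0.0752, -0.8523, -0.5177, 0.7249], [0.0, 0.0, 0.0, 1.0]]
-0.0187 {'clock': 0.1, 'joint_positions': array([ 0.03377036,  0.68987654, -0.19451759,  1.56623066,  0.15728192,
        0.90252519, -0.21511723]), 'qvel': array([ 2.94135602e-04, -1.49561532e-03, -2.61546931e-04, -3.45114282e-03,
       -2.05838660e-03,  6.74284331e-04,  5.30567501e-05]), 'joint_efforts': array([-3.08775299e-03, -5.28501892e+01, -1.27141513e+00, -1.53837240e+01,
       -5.25604945e-02,  1.96265515e-03,  5.71585565e-05]), 'ee_pos': array([ 6.24428723e-01, -2.38174931e-05,  2.38007388e-01]), 'tcp_rot': array([[-1.64712690e-03,  9.99998641e-01,  7.45237898e-05],
       [-1.14047528e-04,  7.43360394e-05, -9.99999991e-01],
       [-9.99998637e-01, -1.64713538e-03,  1.13924932e-04]]), 'force': array([-0.14164424,  0.04516049,  0.30731549]), 'moment': array([ 0.01812192,  0.02252268, -0.04987272]), 'gripper_width': 0.9986835889693305}
```

View pics/scene0.png

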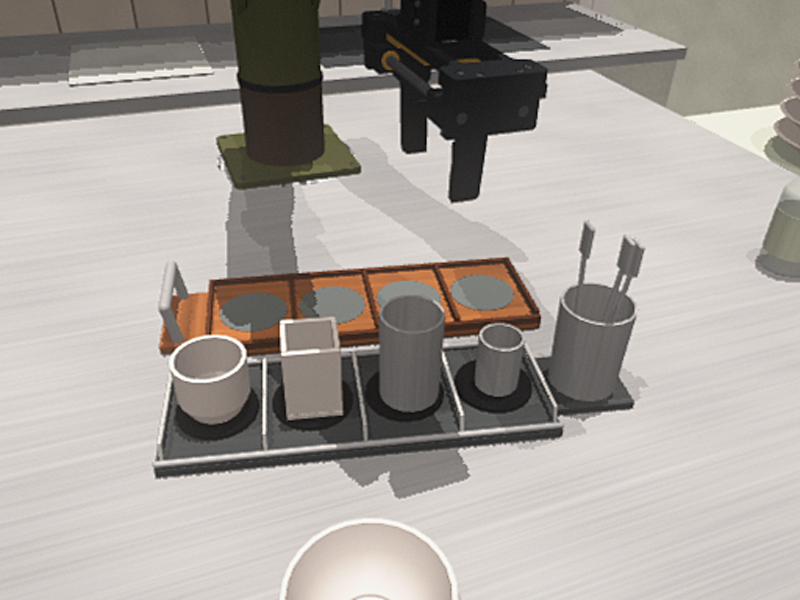

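View pics/side0.png

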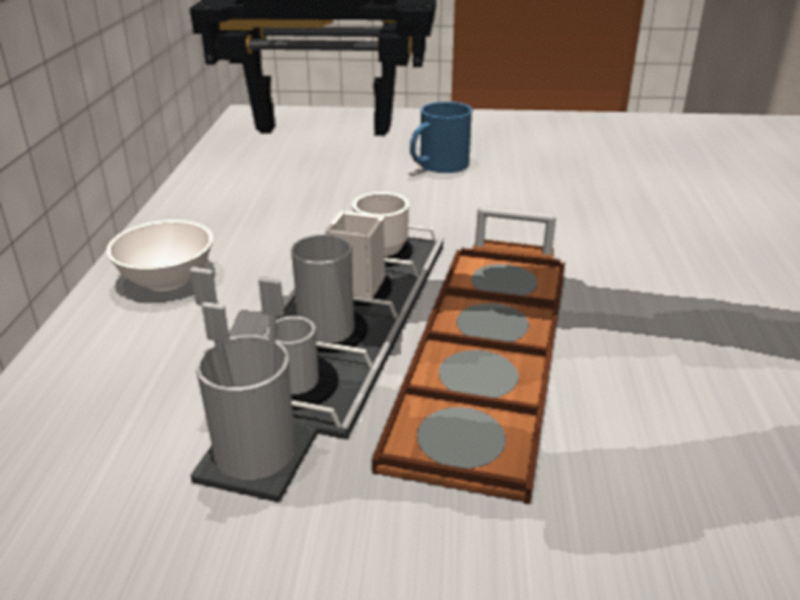

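Scene view (800x600 px): order from the pot is small, tall, square, wide. Rims are at (501,339), (411,314), (310,336) and (210,365). The tray's grey discs run from (253,312) next to the handle to (482,292). The side view agrees, with discs (504,279) to (461,437). Neither cup row is rotated much. The bowl and mug are clear of the rows.

```bash
cat > h.py <<'E'
import numpy as np,cv2
from plant import telemetry, read_camera
def ray(cam,uv,z,s=1.5625):
    K=cam["camera_matrix"];E=cam["extrinsics"];R=E[:3,:3];t=E[:3,3]
    uv=(np.array(uv,float)+.5)/s-.5
    d=R.T@np.linalg.solve(K,[uv[0],uv[1],1]);c=-R.T@t
    return c+d*(z-c[2])/d[2]
E
python3 - <<'E'
from h import *
np.set_printoptions(precision=4,suppress=True)
sc=read_camera("scene");sd=read_camera("side")
for n,z,a,b in [("small",.074,(501,339),(294,333)),("tall",.111,(411,314),(323,252)),("square",.094,(310,336),(356,226)),("wide",.076,(210,365),(380,210)),
 ("p1",.012,(253,312),(504,279)),("p2",.012,(333,304),(492,323)),("p3",.012,(408,296),(478,373)),("p4",.012,(482,292),(461,437)),
 ("rackcorner_pot_near",.017,(545,357),(0,0))]:
    print(n,ray(sc,a,z)[:2],ray(sd,b,z)[:2])
r=read_camera("wrist");print(r["camera_matrix"].tolist(),np.round(r["extrinsics"],4).tolist())
cv2.imwrite("pics/w0.png",r["frame"])
E
```

```text
small [0.6556 0.0638] [0.6464 0.0717]
tall [ 0.6377 -0.0224] [ 0.6318 -0.0127]
square [ 0.6182 -0.1118] [ 0.6115 -0.1034]
wide [ 0.6077 -0.2012] [ 0.5933 -0.1821]
p1 [ 0.4487 -0.1393] [ 0.446  -0.1416]
p2 [ 0.4625 -0.0485] [ 0.4627 -0.0494]
p3 [0.475  0.0405] [0.4788 0.0373]
p4 [0.4956 0.1283] [0.4948 0.1276]
rackcorner_pot_near [0.6344 0.1335] [ 1.9107 -1.7043]
[[305.76005917369326, 0.0, 250.1005553672063], [0.0, 305.76005917369326, 187.1203466495601], [0.0, 0.0, 1.0]] [[1.0, 0.0, -0.0007, -0.6251], [0.0002, -0.9644, 0.2643, -0.0365], [-0.0007, -0.2643, -0.9644, 0.389], [0.0, 0.0, 0.0, 1.0]]
```

View pics/w0.png

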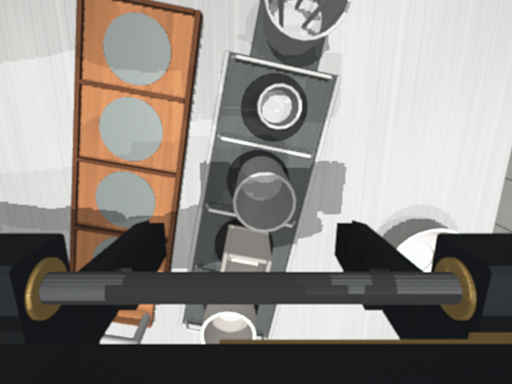

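Wrist view: small-cup rim centre at (279,105), tall rim at (264,201), discs at (137,48), (131,128) and (125,197). The rows lie about 10° off the jaw axis. I'll turn the tool to match, move toward the wide cup, and measure from there.

apply_moves([
  [[5.1, 0, 0], [0, 0, 0.02], 0],
  [[5.1, 0, 0], [0, 0, 0.035], 0],
  [[0, 0, 0], [0, -0.005, 0.035], 0],
  [[0, 0, 0], [0, 0, 0.03], 0],
  [[0, 0, 0], [0, 0, 0], 0],
], force=20)

```text
clock: 0.67
ee_pos: [0.6032, -0.1277, 0.2385]
tcp_rot: [[-0.002, 0.982, -0.188], [-0.007, -0.188, -0.982], [-1.0, -0.001, 0.007]]
force: [-0.0, -0.6, -0.5]
gripper_width: 1.002
```

```bash
python3 - <<'E'
from h import *
np.set_printoptions(precision=4,suppress=True)
o=telemetry.get_obs();print(o["ee_pos"],o["tcp_rot"],o["clock"])
r=read_camera("wrist");np.savez("w1.npz",**{k:r[k] for k in r})
cv2.imwrite("pics/w1.png",cv2.resize(r["frame"],(800,600),interpolation=cv2.INTER_CUBIC))
# from start wrist view
K=r["camera_matrix"];E=np.array([[1.0,0,-.0007,-.6251],[.0002,-.9644,.2643,-.0365],[-.0007,-.2643,-.9644,.389],[0,0,0,1]])
c={"camera_matrix":K,"extrinsics":E}
for n,uv,z in [("small",(279,105),.074),("tall",(264,201),.111),("p4",(137,48),.012),("p3",(131,128),.012),("p2",(125,197),.012)]:print(n,ray(c,uv,z,1)[:2])
E
```

```text
[ 0.6032 -0.1277  0.2385] [[-0.0023  0.9822 -0.1877]
 [-0.007  -0.1878 -0.9822]
 [-1.     -0.0009  0.0073]] 0.6667
small [0.6535 0.066 ]
tall [ 0.6382 -0.0208]
p4 [0.4981 0.1275]
p3 [0.4822 0.0391]
p2 [ 0.4657 -0.0475]
```

View pics/w1.png

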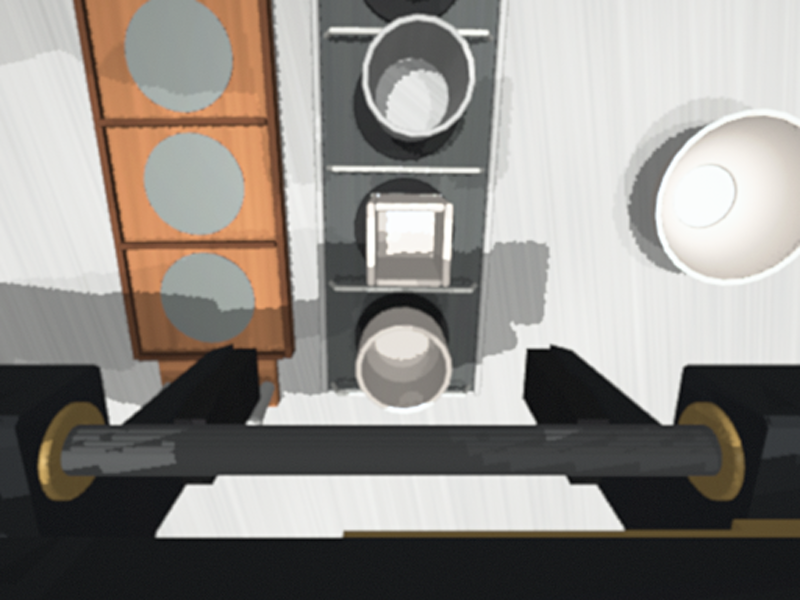

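The tool now lines up with the rack. Rims: tall (418,77), square (409,240), wide (404,359). Discs: p1 (207,297), p2 (194,183), p3 (179,54). The square cup is aligned with the jaws.

```bash
python3 - <<'E'
from h import *
np.set_printoptions(precision=4,suppress=True)
r=np.load("w1.npz")
R=telemetry.get_obs()["tcp_rot"]; p=telemetry.get_obs()["ee_pos"]
rr=lambda uv,z: ray(r,uv,z)
D={}
for n,uv,z in [("tall",(418,77),.111),("square",(409,240),.094),("wide",(404,359),.076),("p1",(207,297),.012),("p2",(194,183),.012),("p3",(179,54),.012)]:
    q=rr(uv,z);D[n]=q;print(n,q[:2],"tool yz from here",(R.T@(q-p))[1:])
E
```

```text
tall [ 0.6383 -0.0225] tool yz from here [ 0.015  -0.1058]
square [ 0.6184 -0.1096] tool yz from here [ 0.0114 -0.0165]
wide [ 0.6002 -0.1943] tool yz from here [0.0092 0.07  ]
p1 [ 0.4495 -0.1387] tool yz from here [-0.1491  0.0429]
p2 [ 0.466 -0.05 ] tool yz from here [-0.1493 -0.0474]
p3 [0.4822 0.0379] tool yz from here [-0.1496 -0.1367]
```

apply_moves([
  [[0, 0, 0], [0, 0.005, 0.035], 0],
  [[0, 0, 0], [0.02, 0.004, 0.036], 0],
  [[0, 0, 0], [0.04, 0, 0], 0],
  [[0, 0, 0], [0.04, 0, 0], 0],
  [[0, 0, 0], [0, 0, 0], 0],
])

```text
clock: 1.13
ee_pos: [0.5967, -0.1873, 0.1315]
tcp_rot: [[-0.014, 0.984, -0.176], [0.004, -0.176, -0.984], [-1.0, -0.014, -0.002]]
force: [-1.8, 0.3, -0.6]
gripper_width: 0.999
```

```bash
python3 - <<'E'
from h import *
np.set_printoptions(precision=4,suppress=True)
o=telemetry.get_obs();print(o["ee_pos"],o["tcp_rot"].T@(np.array([.601,-.196,.037])-o["ee_pos"]))
r=read_camera("wrist");cv2.imwrite("pics/w2.png",cv2.resize(r["frame"],(800,600)))
E
```

```text
[ 0.5967 -0.1873  0.1315] [0.0943 0.0071 0.008 ]
```

View pics/w2.png

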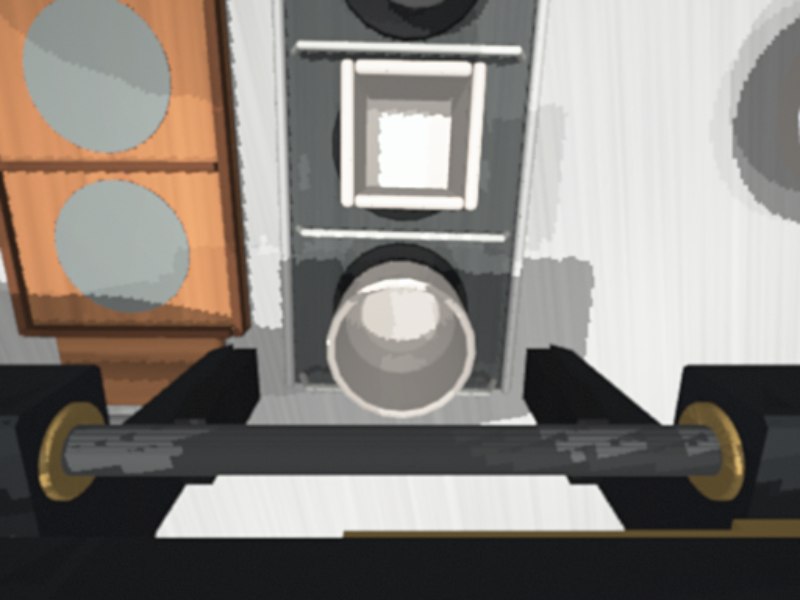

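The wide cup's rim is centred at about (401,345), between the fingers.

```bash
python3 - <<'E'
from h import *
np.set_printoptions(precision=4,suppress=True)
r=read_camera("wrist");o=telemetry.get_obs();print(o["ee_pos"],o["tcp_rot"])
for uv,z in [((401,345),.076),((413,134),.094),((122,247),.012)]:
    q=ray(r,uv,z);print(q, o["tcp_rot"].T@(q-o["ee_pos"]))
E
```

```text
[ 0.6016 -0.1875  0.1382] [[-0.0023  0.9845 -0.1751]
 [ 0.0019 -0.1751 -0.9845]
 [-1.     -0.0026 -0.0015]]
[ 0.6014 -0.201   0.076 ] [0.0621 0.0023 0.0134]
[ 0.621 -0.112  0.094] [ 0.0443  0.0061 -0.0777]
[ 0.4507 -0.1394  0.012 ] [ 0.1266 -0.1566 -0.0208]
```

apply_moves([
  [[0, 0, 0], [0.01, 0.002, 0.012], 0],
  [[0, 0, 0], [0.04, 0, 0], 0],
  [[0, 0, 0], [0.035, 0, 0], 0],
  [[0, 0, 0], [0.016, 0, 0], 0],
  [[0, 0, 0], [0, 0, 0], 0],
])

```text
clock: 1.65
ee_pos: [0.6007, -0.2016, 0.036]
tcp_rot: [[-0.003, 0.984, -0.177], [0.0, -0.177, -0.984], [-1.0, -0.003, 0.0]]
force: [-1.0, 0.1, 0.2]
gripper_width: 1.001
```

apply_moves([
  [[0, 0, 0], [0, 0, 0], 0],
  [[0, 0, 0], [0, 0, 0], 60],
  [[0, 0, 0], [0, 0, 0], 150],
  [[0, 0, 0], [0, 0, 0], 150],
  [[0, 0, 0], [0, 0, 0], 150],
], force=20)

```text
clock: 2.07
ee_pos: [0.6015, -0.202, 0.0392]
tcp_rot: [[0.0, 0.984, -0.177], [-0.001, -0.177, -0.984], [-1.0, 0.0, 0.001]]
force: [-2.0, 0.2, 8.3]
gripper_width: 0.744
```

apply_moves([
  [[0, 0, 0], [0, 0, 0], 150],
  [[0, 0, 0], [0, 0, 0], 150],
  [[0, 0, 0], [0, 0, 0], 150],
  [[0, 0, 0], [0, 0, 0], 150],
])

```text
clock: 2.4
ee_pos: [0.6015, -0.2019, 0.0392]
tcp_rot: [[0.0, 0.984, -0.177], [-0.001, -0.177, -0.984], [-1.0, 0.0, 0.001]]
force: [-3.4, -0.2, 7.2]
gripper_width: 0.742
```

apply_moves([
  [[0, 0, 0], [-0.005, 0, 0], 150],
  [[0, 0, 0], [-0.015, 0, 0], 150],
  [[0, 0, 0], [-0.02, 0, 0], 150],
  [[0, 0, 0], [0, 0, 0], 150],
  [[0, 0, 0], [0, 0, 0], 150],
])

```text
clock: 2.82
ee_pos: [0.6028, -0.2018, 0.0787]
tcp_rot: [[0.003, 0.984, -0.177], [-0.001, -0.177, -0.984], [-1.0, 0.003, 0.0]]
force: [-0.3, -0.0, -1.7]
gripper_width: 0.743
```

```bash
python3 - <<'E'
from h import *
np.set_printoptions(precision=4,suppress=True)
a=[cv2.resize(read_camera(n)["frame"],(400,300)) for n in("scene","side")]
s=read_camera("side")["frame"][60:252,170:426]
cv2.imwrite("pics/l1.png",cv2.resize(s,(768,576)))
o=telemetry.get_obs();print(o["ee_pos"],o["tcp_rot"],o["force"],o["gripper_width"])
E
```

```text
[ 0.6009 -0.2013  0.0767] [[-0.0016  0.9842 -0.1769]
 [ 0.0005 -0.1769 -0.9842]
 [-1.     -0.0017 -0.0002]] [-0.0382  0.0828 -1.2163] 0.7430903111981031
```

View pics/l1.png

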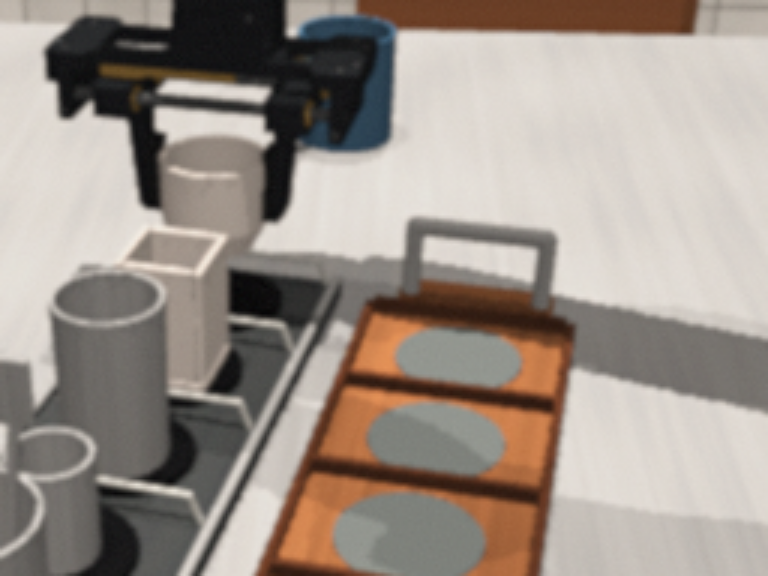

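apply_moves([
  [[0, 0, 0], [-0.01, -0.02, 0], 150],
  [[0, 0, 0], [-0.01, -0.035, 0], 150],
  [[0, 0, 0], [0, -0.04, 0], 150],
  [[0, 0, 0], [0, -0.04, -0.02], 150],
  [[0, 0, 0], [0, -0.024, -0.035], 150],
])

```text
clock: 3.38
ee_pos: [0.4514, -0.1256, 0.0974]
tcp_rot: [[-0.006, 0.983, -0.186], [-0.003, -0.186, -0.983], [-1.0, -0.006, 0.004]]
force: [0.6, 1.7, -2.8]
gripper_width: 0.745
```

apply_moves([
  [[0, 0, 0], [0, 0, -0.04], 150],
  [[0, 0, 0], [0, 0, -0.04], 150],
  [[0, 0, 0], [0, 0, -0.04], 150],
  [[0, 0, 0], [0, 0, -0.04], 150],
  [[0, 0, 0], [0, 0, -0.04], 150],
])

```text
clock: 3.8
ee_pos: [0.4927, 0.0771, 0.097]
tcp_rot: [[-0.001, 0.984, -0.177], [-0.0, -0.177, -0.984], [-1.0, -0.001, 0.0]]
force: [0.3, 0.0, -3.8]
gripper_width: 0.744
```

apply_moves([
  [[0, 0, 0], [0, 0, -0.033], 150],
  [[0, 0, 0], [0, 0, -0.015], 150],
  [[0, 0, 0], [0, 0, 0], 150],
  [[0, 0, 0], [0, 0, 0], 150],
  [[0, 0, 0], [0, 0, 0], 150],
])

```text
clock: 4.22
ee_pos: [0.5009, 0.1206, 0.0972]
tcp_rot: [[-0.002, 0.984, -0.178], [-0.002, -0.178, -0.984], [-1.0, -0.001, 0.002]]
force: [0.2, -0.3, -1.7]
gripper_width: 0.742
```

```bash
python3 - <<'E'
from h import *
np.set_printoptions(precision=4,suppress=True)
o=telemetry.get_obs();print(o["ee_pos"],o["tcp_rot"],o["tcp_rot"].T@(np.array([.498,.127,.035])-o["ee_pos"]),o["force"])
r=read_camera("wrist");np.savez("w3.npz",**{k:r[k] for k in r})
cv2.imwrite("pics/w3.png",cv2.resize(r["frame"],(800,600)))
E
```

```text
[0.5009 0.1206 0.0972] [[-0.0016  0.984  -0.1783]
 [-0.0018 -0.1784 -0.984 ]
 [-1.     -0.0012  0.002 ]] [ 0.0622 -0.0039 -0.0059] [ 0.1913 -0.286  -1.7066]
```

View pics/w3.png

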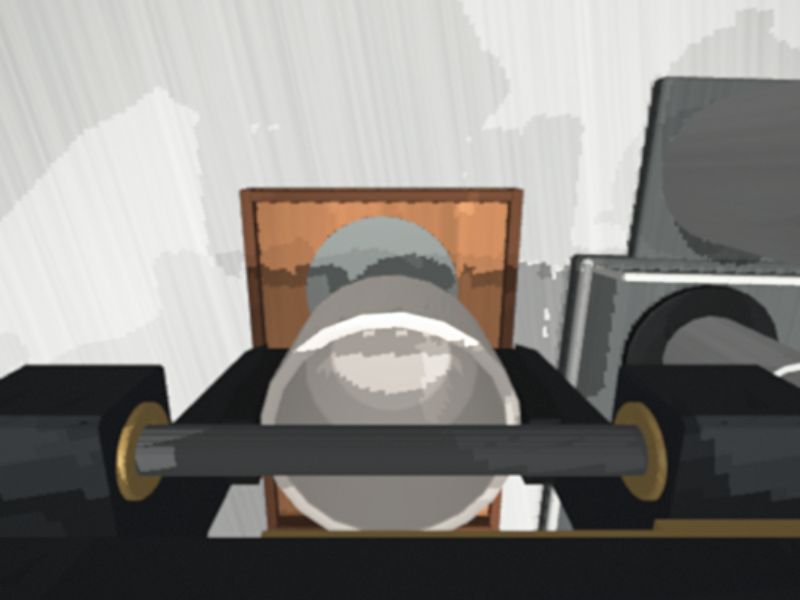

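The held cup covers the lower half of disc p4. The disc's far edge is at (381,216), its sides at (306,285) and (457,285), and the tray's end corners are at (242,188) and (523,188).

```bash
python3 - <<'E'
from h import *
np.set_printoptions(precision=4,suppress=True)
r=np.load("w3.npz");R=telemetry.get_obs()["tcp_rot"];p=telemetry.get_obs()["ee_pos"]
a=ray(r,(381,216),.012);print("from top",a-.038*np.array([.177,.984,0]))
m=(ray(r,(306,285),.012)+ray(r,(457,285),.012))/2;print("sides",m)
c1=ray(r,(242,188),.018);c2=ray(r,(523,188),.018);c=(c1+c2)/2;print("corners",c-.051*np.array([.177,.984,0]),np.linalg.norm(c2-c1),(c2-c1)[:2])
print(p)
E
```

```text
from top [0.4975 0.1258 0.012 ]
sides [0.4982 0.1295 0.012 ]
corners [0.4985 0.1261 0.018 ] 0.12952614490894682 [ 0.1274 -0.0231]
[0.501  0.1202 0.0973]
```

apply_moves([
  [[0, 0, 0], [0.015, -0.004, -0.005], 150],
  [[0, 0, 0], [0.025, 0, 0], 150],
  [[0, 0, 0], [0.014, 0, 0], 150],
  [[0, 0, 0], [0.005, 0, 0], 150],
  [[0, 0, 0], [0, 0, 0], 150],
])

```text
clock: 4.68
ee_pos: [0.4977, 0.1261, 0.0377]
tcp_rot: [[-0.003, 0.984, -0.179], [-0.002, -0.179, -0.984], [-1.0, -0.002, 0.002]]
force: [0.3, 0.2, -1.7]
gripper_width: 0.742
```

apply_moves([
  [[0, 0, 0], [0.002, 0, 0], 150],
  [[0, 0, 0], [0, 0, 0], 150],
  [[0, 0, 0], [0, 0, 0], 150],
])

```text
clock: 4.93
ee_pos: [0.4991, 0.1277, 0.0375]
tcp_rot: [[0.001, 0.984, -0.178], [0.0, -0.178, -0.984], [-1.0, 0.001, -0.001]]
force: [1.2, -0.1, -2.4]
gripper_width: 0.743
```

apply_moves([
  [[0, 0, 0], [0.001, 0, 0.001], 150],
  [[0, 0, 0], [0.001, 0, 0], 150],
  [[0, 0, 0], [0, 0, 0], 150],
  [[0, 0, 0], [0, 0, 0], 150],
])

```text
clock: 5.27
ee_pos: [0.4987, 0.1268, 0.0352]
tcp_rot: [[0.001, 0.984, -0.177], [-0.0, -0.177, -0.984], [-1.0, 0.001, -0.0]]
force: [0.2, 0.1, 3.0]
gripper_width: 0.747
```

apply_moves([
  [[0, 0, 0], [0, 0, 0], 60],
  [[0, 0, 0], [0, 0, 0], 30],
  [[0, 0, 0], [0, 0, 0], 0],
  [[0, 0, 0], [0, 0, 0], 0],
  [[0, 0, 0], [-0.005, 0, 0], 0],
])

```text
clock: 5.68
ee_pos: [0.4978, 0.1269, 0.0392]
tcp_rot: [[-0.001, 0.984, -0.177], [-0.0, -0.177, -0.984], [-1.0, -0.001, 0.001]]
force: [-0.3, -0.5, -0.1]
gripper_width: 0.996
```

apply_moves([
  [[0, 0, 0], [-0.02, 0, 0], 0],
  [[0, 0, 0], [-0.035, 0, 0], 0],
  [[0, 0, 0], [-0.04, 0, 0], 0],
  [[0, 0, 0], [-0.03, 0, 0], 0],
  [[0, 0, 0], [0, 0, 0], 0],
])

```text
clock: 6.1
ee_pos: [0.5015, 0.1277, 0.1703]
tcp_rot: [[0.01, 0.984, -0.177], [0.003, -0.178, -0.984], [-1.0, 0.009, -0.005]]
force: [1.1, 0.8, -0.7]
gripper_width: 1.002
```

apply_moves([
  [[0, 0, 0], [0, 0, 0.03], 0],
  [[0, 0, 0], [0, 0.03, 0.04], 0],
  [[0, 0, 0], [0, 0.04, 0.04], 0],
  [[0, 0, 0], [0, 0.04, 0.04], 0],
  [[0, 0, 0], [0, 0.035, 0.035], 0],
])

```text
clock: 6.52
ee_pos: [0.5833, -0.0443, 0.1646]
tcp_rot: [[-0.001, 0.984, -0.177], [0.0, -0.177, -0.984], [-1.0, -0.001, 0.0]]
force: [1.2, 0.7, -0.3]
gripper_width: 1.003
```

apply_moves([
  [[0, 0, 0], [0, 0.015, 0.02], 0],
  [[0, 0, 0], [0, 0, 0], 0],
  [[0, 0, 0], [0, 0, 0], 0],
])

```text
clock: 6.77
ee_pos: [0.5939, -0.0667, 0.164]
tcp_rot: [[-0.001, 0.984, -0.181], [-0.0, -0.181, -0.984], [-1.0, -0.001, 0.001]]
force: [-0.6, 1.5, -0.5]
gripper_width: 0.996
```

```bash
python3 - <<'E'
from h import *
np.set_printoptions(precision=4,suppress=True)
r=read_camera("wrist");np.savez("w4.npz",**{k:r[k] for k in r})
o=telemetry.get_obs();print(o["ee_pos"],o["tcp_rot"],o["tcp_rot"].T@(np.array([.621,-.112,.046])-o["ee_pos"]))
cv2.imwrite("pics/w4.png",cv2.resize(r["frame"],(800,600)))
E
```

```text
[ 0.5934 -0.0644  0.1641] [[-0.0017  0.9841 -0.1774]
 [ 0.001  -0.1774 -0.9841]
 [-1.     -0.0018 -0.0006]] [0.118  0.0358 0.042 ]
```

View pics/w4.png

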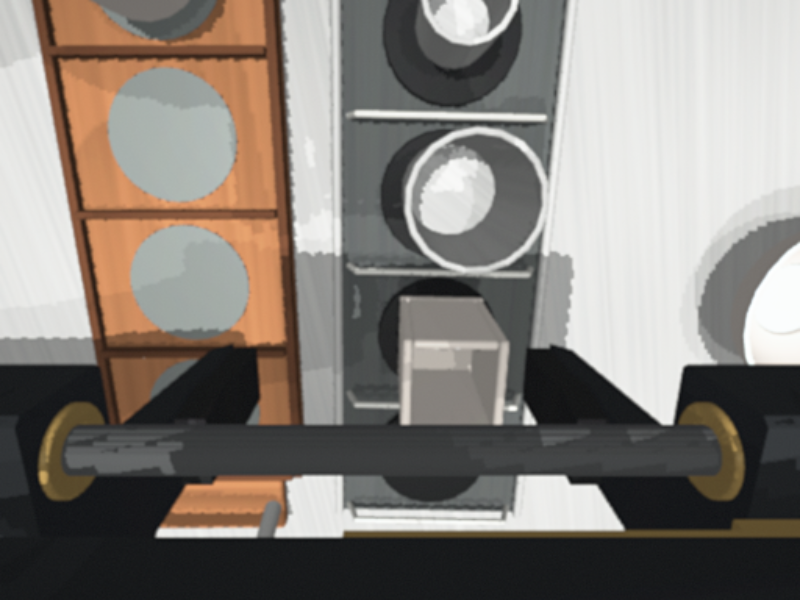

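The wide cup stays on p4. Readings: tall rim (476,199), disc p3 (173,135), disc p2 (190,282), square cup's far rim edge from (402,344) to (508,344).

```bash
python3 - <<'E'
from h import *
np.set_printoptions(precision=4,suppress=True)
r=np.load("w4.npz")
for n,uv,z in [("tall",(476,199),.111),("small",(470,3),.074),("sq",(455,344),.094),("p3",(173,135),.012),("p2",(190,282),.012)]:
    q=ray(r,uv,z);print(n,q[:2], (q-.026*np.array([.177,.984,0]))[:2] if n=="sq" else "")
E
```

```text
tall [ 0.6384 -0.021 ] 
small [0.653  0.0597] 
sq [ 0.6218 -0.0893] [ 0.6172 -0.1149]
p3 [0.4823 0.0382] 
p2 [ 0.4661 -0.0502]
```

apply_moves([
  [[0, 0, 0], [0, 0.02, 0.02], 0],
  [[0, 0, 0], [0.01, 0.016, 0.022], 0],
  [[0, 0, 0], [0.02, 0, 0], 0],
  [[0, 0, 0], [0, 0, 0], 0],
  [[0, 0, 0], [0, 0, 0], 0],
])

```text
clock: 7.23
ee_pos: [0.6206, -0.1096, 0.1337]
tcp_rot: [[-0.004, 0.985, -0.174], [0.002, -0.174, -0.985], [-1.0, -0.004, -0.002]]
force: [-0.3, 0.8, -0.1]
gripper_width: 1.003
```

apply_moves([
  [[0, 0, 0], [0.03, -0.001, 0.003], 0],
  [[0, 0, 0], [0.035, 0, 0], 0],
  [[0, 0, 0], [0.018, 0, 0], 0],
  [[0, 0, 0], [0.005, 0, 0], 0],
  [[0, 0, 0], [0, 0, 0], 0],
])

```text
clock: 7.65
ee_pos: [0.62, -0.1129, 0.0463]
tcp_rot: [[-0.002, 0.985, -0.174], [0.002, -0.174, -0.985], [-1.0, -0.002, -0.001]]
force: [0.4, 0.0, -0.7]
gripper_width: 1.003
```

apply_moves([
  [[0, 0, 0], [0, 0, 0], 60],
  [[0, 0, 0], [0, 0, 0], 120],
  [[0, 0, 0], [0, 0, 0], 180],
  [[0, 0, 0], [0, 0, 0], 180],
  [[0, 0, 0], [0, 0, 0], 180],
])

```text
clock: 8.07
ee_pos: [0.6206, -0.1154, 0.0476]
tcp_rot: [[0.0, 0.984, -0.177], [-0.0, -0.177, -0.984], [-1.0, 0.0, 0.0]]
force: [-2.1, -0.2, 1.3]
gripper_width: 0.646
```

apply_moves([
  [[0, 0, 0], [0, 0, 0], 180],
  [[0, 0, 0], [0, 0, 0], 180],
  [[0, 0, 0], [0, 0, 0], 180],
])

```text
clock: 8.32
ee_pos: [0.6201, -0.1154, 0.0472]
tcp_rot: [[-0.001, 0.984, -0.177], [-0.0, -0.177, -0.984], [-1.0, -0.001, 0.0]]
force: [-3.2, 0.3, 5.3]
gripper_width: 0.588
```

apply_moves([
  [[0, 0, 0], [-0.005, 0, 0], 180],
  [[0, 0, 0], [-0.02, 0, 0], 180],
  [[0, 0, 0], [-0.03, -0.015, 0], 180],
  [[0, 0, 0], [0, -0.035, 0], 180],
  [[0, 0, 0], [0, -0.04, -0.01], 180],
])

```text
clock: 8.73
ee_pos: [0.5366, -0.0923, 0.1036]
tcp_rot: [[0.009, 0.983, -0.181], [-0.002, -0.181, -0.983], [-1.0, 0.009, 0.001]]
force: [-0.7, 0.7, -2.3]
gripper_width: 0.591
```

apply_moves([
  [[0, 0, 0], [0, -0.04, -0.025], 180],
  [[0, 0, 0], [0, -0.024, -0.035], 180],
  [[0, 0, 0], [0, -0.01, -0.034], 180],
  [[0, 0, 0], [0, 0, -0.02], 180],
  [[0, 0, 0], [0, 0, 0], 180],
])

```text
clock: 9.15
ee_pos: [0.4869, 0.0382, 0.102]
tcp_rot: [[0.003, 0.986, -0.168], [0.005, -0.168, -0.986], [-1.0, 0.002, -0.005]]
force: [0.3, 0.3, -2.7]
gripper_width: 0.589
```

apply_moves([
  [[0, 0, 0], [0, 0, 0], 180],
  [[0, 0, 0], [0, 0, 0], 180],
  [[0, 0, 0], [0, 0, 0], 180],
])

```text
clock: 9.4
ee_pos: [0.4859, 0.0297, 0.1017]
tcp_rot: [[0.0, 0.984, -0.18], [-0.001, -0.18, -0.984], [-1.0, 0.0, 0.001]]
force: [0.3, -0.3, -1.8]
gripper_width: 0.59
```

```bash
python3 - <<'E'
from h import *
np.set_printoptions(precision=4,suppress=True)
r=read_camera("wrist");np.savez("w5.npz",**{k:r[k] for k in r})
o=telemetry.get_obs();print(o["ee_pos"],o["force"],o["tcp_rot"].T@(np.array([.4805,.0355,.043])-o["ee_pos"]))
cv2.imwrite("pics/w5.png",cv2.resize(r["frame"],(800,600)))
E
```

```text
[0.4858 0.0297 0.1017] [-0.1185 -0.7229 -2.6364] [ 0.0587 -0.0063 -0.0048]
```

View pics/w5.png

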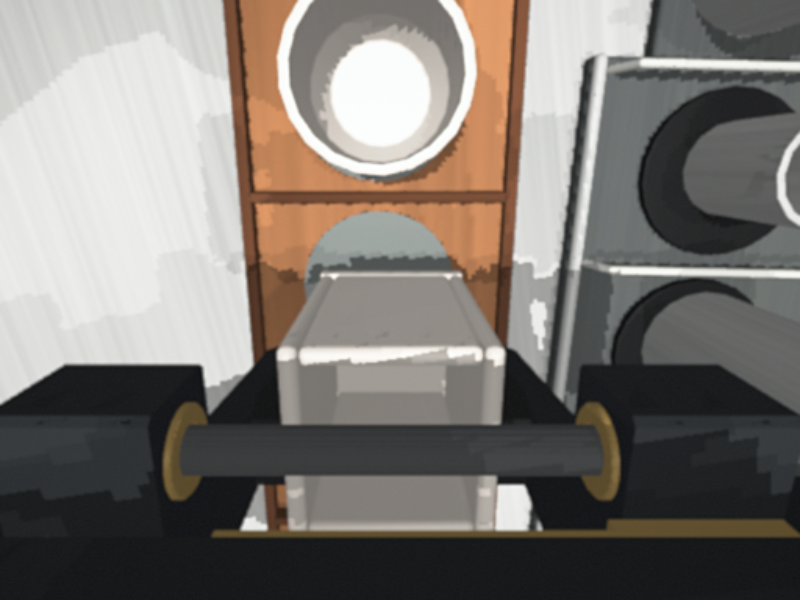

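The wide cup stands upright over p4, rim x from 278 to 476. Disc p3's far edge is at (379,211). The square cup's far rim edge runs from (278,348) to (503,348), and its far bottom edge is at about (392,273).

```bash
python3 - <<'E'
from h import *
np.set_printoptions(precision=4,suppress=True)
r=np.load("w5.npz");u=np.array([.177,.984,0])
o=telemetry.get_obs();dz=o["ee_pos"][2]-.0472
d=ray(r,(379,211),.012)-.038*u
t=ray(r,(391,347),.094+dz)-.026*u
b=ray(r,(392,273),.016+dz)-.026*u
print("disc",d,"cup top",t,"cup bottom",b,"shift",[(o["tcp_rot"].T@(d-q))[1:] for q in(t,b)])
print("fillet p3/p4 centre",ray(r,(379,198),.022)-.045*u,"wide near rim->c",ray(r,(377,172),.072)+.033*u)
E
```

```text
disc [0.4821 0.037  0.012 ] cup top [0.4869 0.0317 0.1485] cup bottom [0.4872 0.0304 0.0705] shift [array([-0.0058, -0.0045]), array([-0.0062, -0.0056])]
fillet p3/p4 centre [0.4824 0.0369 0.022 ] wide near rim->c [0.499  0.1262 0.072 ]
```

apply_moves([
  [[0, 0, 0], [0.015, -0.006, -0.005], 180],
  [[0, 0, 0], [0.022, 0, 0], 180],
  [[0, 0, 0], [0.014, 0, 0], 180],
  [[0, 0, 0], [0.004, 0, 0], 180],
  [[0, 0, 0], [0.002, 0, 0], 180],
])

```text
clock: 9.87
ee_pos: [0.4803, 0.0363, 0.0441]
tcp_rot: [[-0.001, 0.984, -0.179], [-0.001, -0.179, -0.984], [-1.0, -0.001, 0.001]]
force: [0.1, -0.4, -1.6]
gripper_width: 0.591
```

apply_moves([
  [[0, 0, 0], [0.001, 0, 0], 180],
  [[0, 0, 0], [0.001, 0, 0], 180],
  [[0, 0, 0], [0, 0, 0], 180],
  [[0, 0, 0], [0, 0, 0], 180],
])

```text
clock: 10.2
ee_pos: [0.4811, 0.0373, 0.0433]
tcp_rot: [[0.001, 0.984, -0.177], [0.0, -0.177, -0.984], [-1.0, 0.001, -0.0]]
force: [0.3, -0.3, -1.7]
gripper_width: 0.594
```

apply_moves([
  [[0, 0, 0], [0.001, 0, 0.001], 180],
  [[0, 0, 0], [0, 0, 0], 180],
  [[0, 0, 0], [0, 0, 0], 180],
])

```text
clock: 10.45
ee_pos: [0.4811, 0.0372, 0.0431]
tcp_rot: [[0.002, 0.984, -0.176], [0.001, -0.176, -0.984], [-1.0, 0.002, -0.002]]
force: [-1.2, 1.4, 9.3]
gripper_width: 0.59
```

apply_moves([
  [[0, 0, 0], [0, 0, 0], 100],
  [[0, 0, 0], [0, 0, 0], 60],
  [[0, 0, 0], [0, 0, 0], 0],
  [[0, 0, 0], [0, 0, 0], 0],
  [[0, 0, 0], [-0.005, 0, 0], 0],
])

```text
clock: 10.87
ee_pos: [0.48, 0.0362, 0.0463]
tcp_rot: [[-0.001, 0.984, -0.177], [-0.0, -0.177, -0.984], [-1.0, -0.001, 0.001]]
force: [-0.1, 0.7, -0.3]
gripper_width: 0.884
```

apply_moves([
  [[0, 0, 0], [-0.02, 0, 0], 0],
  [[0, 0, 0], [-0.035, 0, 0], 0],
  [[0, 0, 0], [-0.04, 0, 0], 0],
  [[0, 0, 0], [-0.03, 0, 0], 0],
  [[0, 0, 0], [0, 0.02, 0], 0],
])

```text
clock: 11.28
ee_pos: [0.4992, 0.0334, 0.177]
tcp_rot: [[0.004, 0.984, -0.176], [0.001, -0.176, -0.984], [-1.0, 0.004, -0.002]]
force: [-0.9, -0.0, -0.5]
gripper_width: 0.998
```

apply_moves([
  [[0, 0, 0], [0, 0.04, 0.01], 0],
  [[0, 0, 0], [0, 0.04, 0.01], 0],
  [[0, 0, 0], [0, 0.04, 0.01], 0],
  [[0, 0, 0], [0, 0.026, 0], 0],
  [[0, 0, 0], [0, 0, 0], 0],
])

```text
clock: 11.7
ee_pos: [0.6437, -0.0255, 0.172]
tcp_rot: [[0.006, 0.983, -0.181], [-0.002, -0.181, -0.984], [-1.0, 0.007, 0.0]]
force: [0.2, 0.3, 0.9]
gripper_width: 1.004
```

apply_moves([
  [[0, 0, 0], [0, 0, 0], 0],
  [[0, 0, 0], [0, 0, 0], 0],
  [[0, 0, 0], [0, 0, 0], 0],
])

```text
clock: 11.95
ee_pos: [0.6369, -0.0218, 0.1716]
tcp_rot: [[-0.002, 0.984, -0.176], [0.0, -0.176, -0.984], [-1.0, -0.002, -0.0]]
force: [-0.6, 0.4, -0.6]
gripper_width: 1.0
```

```bash
python3 - <<'E'
from h import *
np.set_printoptions(precision=4,suppress=True)
r=read_camera("wrist");np.savez("w6.npz",**{k:r[k] for k in r})
o=telemetry.get_obs();print(o["ee_pos"],o["gripper_width"],o["tcp_rot"].T@(np.array([.639,-.022,.056])-o["ee_pos"]))
cv2.imwrite("pics/w6.png",cv2.resize(r["frame"],(800,600)))
E
```

```text
[ 0.6371 -0.0218  0.1718] 0.9979347395736612 [ 0.1158  0.0021 -0.0001]
```

View pics/w6.png

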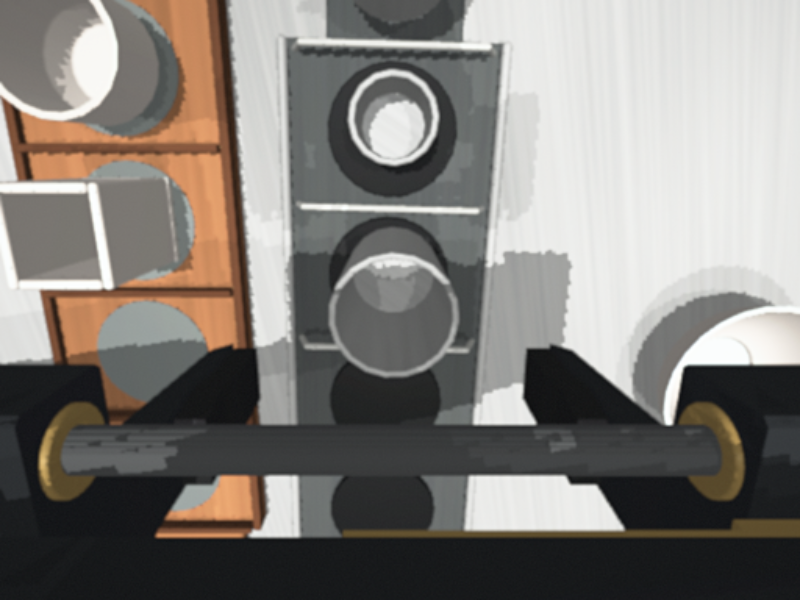

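The square cup is upright on p3. Tall rim centre (394,316), small rim (394,118), disc p2 (153,353).

```bash
python3 - <<'E'
from h import *
np.set_printoptions(precision=4,suppress=True)
r=np.load("w6.npz");o=telemetry.get_obs()
for n,uv,z in [("tall",(394,316),.111),("small",(394,118),.074),("p2",(153,353),.012)]:
    q=ray(r,uv,z);print(n,q[:2],(o["tcp_rot"].T@(q-o["ee_pos"]))[1:])
E
```

```text
tall [ 0.6388 -0.0219] [ 0.0018 -0.0001]
small [0.6543 0.0646] [ 0.0019 -0.0881]
p2 [ 0.4656 -0.0512] [-0.1633  0.0591]
```

apply_moves([
  [[0, 0, 0], [0.015, 0.002, -0.002], 0],
  [[0, 0, 0], [0.035, 0, 0], 0],
  [[0, 0, 0], [0.036, 0, 0], 0],
  [[0, 0, 0], [0.02, 0, 0], 0],
  [[0, 0, 0], [0.01, 0, 0], 0],
])

```text
clock: 12.42
ee_pos: [0.6378, -0.0203, 0.0529]
tcp_rot: [[-0.006, 0.984, -0.176], [0.0, -0.176, -0.984], [-1.0, -0.006, 0.001]]
force: [-0.3, 0.2, -0.7]
gripper_width: 0.999
```

apply_moves([
  [[0, 0, 0], [0, 0, 0], 0],
  [[0, 0, 0], [0, 0, 0], 60],
  [[0, 0, 0], [0, 0, 0], 120],
  [[0, 0, 0], [0, 0, 0], 150],
  [[0, 0, 0], [0, 0, 0], 150],
])

```text
clock: 12.83
ee_pos: [0.6417, -0.0209, 0.0573]
tcp_rot: [[0.002, 0.984, -0.177], [0.0, -0.177, -0.984], [-1.0, 0.002, -0.0]]
force: [-1.1, -0.2, 1.5]
gripper_width: 0.722
```

apply_moves([
  [[0, 0, 0], [0, 0, 0], 150],
  [[0, 0, 0], [0, 0, 0], 150],
  [[0, 0, 0], [0, 0, 0], 150],
  [[0, 0, 0], [0, 0, 0], 150],
])

```text
clock: 13.17
ee_pos: [0.641, -0.021, 0.0568]
tcp_rot: [[0.001, 0.984, -0.177], [-0.0, -0.177, -0.984], [-1.0, 0.001, -0.0]]
force: [-3.4, 0.3, 5.8]
gripper_width: 0.654
```

apply_moves([
  [[0, 0, 0], [-0.005, 0, 0], 150],
  [[0, 0, 0], [-0.02, 0, 0], 150],
  [[0, 0, 0], [-0.03, 0, 0.01], 150],
  [[0, 0, 0], [-0.015, 0, 0.03], 150],
  [[0, 0, 0], [0, -0.02, 0.02], 150],
])

```text
clock: 13.58
ee_pos: [0.6169, -0.079, 0.1299]
tcp_rot: [[0.014, 0.984, -0.178], [-0.002, -0.178, -0.984], [-1.0, 0.014, -0.0]]
force: [1.5, -1.8, -2.0]
gripper_width: 0.655
```

apply_moves([
  [[0, 0, 0], [0, -0.04, 0], 150],
  [[0, 0, 0], [0, -0.04, 0], 150],
  [[0, 0, 0], [0, -0.04, 0], 150],
  [[0, 0, 0], [0, -0.025, 0], 150],
  [[0, 0, 0], [0, 0, 0], 150],
])

```text
clock: 14.0
ee_pos: [0.4603, -0.0501, 0.1259]
tcp_rot: [[-0.01, 0.984, -0.176], [0.0, -0.176, -0.984], [-1.0, -0.009, 0.001]]
force: [-0.5, -1.2, -0.8]
gripper_width: 0.659
```

apply_moves([
  [[0, 0, 0], [0, 0, 0], 150],
  [[0, 0, 0], [0, 0, 0], 150],
  [[0, 0, 0], [0, 0, 0], 150],
])

```text
clock: 14.25
ee_pos: [0.47, -0.0509, 0.1259]
tcp_rot: [[0.003, 0.984, -0.177], [-0.0, -0.177, -0.984], [-1.0, 0.003, -0.0]]
force: [-0.1, -0.3, -0.8]
gripper_width: 0.657
```

```bash
python3 - <<'E'
from h import *
np.set_printoptions(precision=4,suppress=True)
r=read_camera("wrist");np.savez("w7.npz",**{k:r[k] for k in r})
o=telemetry.get_obs();print(o["ee_pos"],o["force"],o["gripper_width"],o["tcp_rot"].T@(np.array([.466,-.051,.0528])-o["ee_pos"]))
cv2.imwrite("pics/w7.png",cv2.resize(r["frame"],(800,600)))
E
```

```text
[ 0.4697 -0.0509  0.1258] [-0.0504  0.0713 -1.1723] 0.6574068335037849 [ 0.073  -0.0038  0.0007]
```

View pics/w7.png

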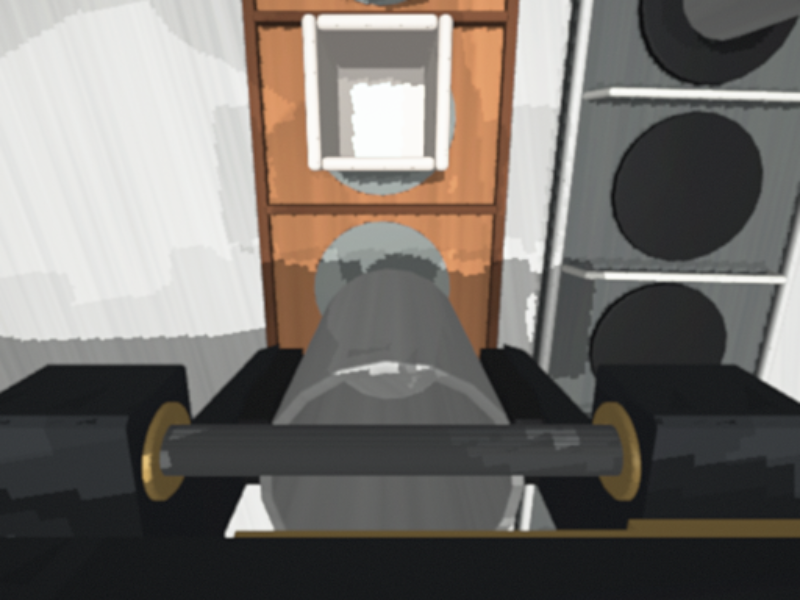

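The square cup is on p3, rim centre (378,93). Disc p2's far edge is at (383,222). The held tall cup's far rim is at (392,363) and its far foot edge at (392,270).

```bash
python3 - <<'E'
from h import *
np.set_printoptions(precision=4,suppress=True)
r=np.load("w7.npz");u=np.array([.177,.984,0])
o=telemetry.get_obs();dz=o["ee_pos"][2]-.0568
d=ray(r,(383,222),.012)-.038*u
t=ray(r,(392,363),.111+dz)-.0295*u
b=ray(r,(392,270),.016+dz)-.029*u
print("disc",d,"top",t,"bottom",b,"shift",[(o["tcp_rot"].T@(d-q))[1:] for q in(t,b)])
print("fillet",ray(r,(382,209),.022)-.045*u,"square",ray(r,(378,93),.09))
E
```

```text
disc [ 0.4665 -0.0519  0.012 ] top [ 0.4703 -0.0531  0.18  ] bottom [ 0.4707 -0.0541  0.085 ] shift [array([-0.0044, -0.0004]), array([-0.0047, -0.0013])]
fillet [ 0.4663 -0.051   0.022 ] square [0.4824 0.0396 0.09  ]
```

Shift y by -0.0045 and z by -0.001, then lower 0.073.

apply_moves([
  [[0, 0, 0], [0.015, -0.0045, -0.001], 150],
  [[0, 0, 0], [0.025, 0, 0], 150],
  [[0, 0, 0], [0.02, 0, 0], 150],
  [[0, 0, 0], [0.008, 0, 0], 150],
  [[0, 0, 0], [0.003, 0, 0], 150],
])

```text
clock: 14.72
ee_pos: [0.4637, -0.049, 0.0534]
tcp_rot: [[-0.001, 0.984, -0.177], [0.0, -0.177, -0.984], [-1.0, -0.001, 0.0]]
force: [-0.3, -0.9, -0.6]
gripper_width: 0.655
```

apply_moves([
  [[0, 0, 0], [0.001, 0, 0], 150],
  [[0, 0, 0], [0, 0, 0], 150],
  [[0, 0, 0], [0, 0, 0], 150],
  [[0, 0, 0], [0, 0, 0], 150],
])

```text
clock: 15.05
ee_pos: [0.4642, -0.0491, 0.0545]
tcp_rot: [[0.002, 0.984, -0.177], [-0.0, -0.177, -0.984], [-1.0, 0.002, -0.0]]
force: [0.2, -0.3, -1.8]
gripper_width: 0.654
```

apply_moves([
  [[0, 0, 0], [0.001, 0.001, 0], 150],
  [[0, 0, 0], [0.001, 0, 0], 150],
  [[0, 0, 0], [0, 0, 0], 150],
  [[0, 0, 0], [0, 0, 0], 150],
])

```text
clock: 15.38
ee_pos: [0.465, -0.0493, 0.0525]
tcp_rot: [[0.001, 0.984, -0.177], [-0.0, -0.177, -0.984], [-1.0, 0.001, -0.0]]
force: [-0.7, 0.0, 6.5]
gripper_width: 0.654
```

apply_moves([
  [[0, 0, 0], [0, 0, 0], 80],
  [[0, 0, 0], [0, 0, 0], 40],
  [[0, 0, 0], [0, 0, 0], 0],
  [[0, 0, 0], [0, 0, 0], 0],
  [[0, 0, 0], [-0.005, 0, 0], 0],
])

```text
clock: 15.8
ee_pos: [0.4642, -0.0491, 0.0563]
tcp_rot: [[-0.001, 0.984, -0.177], [0.0, -0.177, -0.984], [-1.0, -0.001, 0.0]]
force: [-0.6, 0.0, 0.3]
gripper_width: 0.966
```

apply_moves([
  [[0, 0, 0], [-0.02, 0, 0], 0],
  [[0, 0, 0], [-0.035, 0, 0], 0],
  [[0, 0, 0], [-0.04, 0, 0], 0],
  [[0, 0, 0], [-0.03, 0, 0], 0],
  [[0, 0, 0], [0, 0.02, 0], 0],
])

```text
clock: 16.22
ee_pos: [0.4832, -0.0526, 0.187]
tcp_rot: [[0.004, 0.984, -0.177], [-0.0, -0.177, -0.984], [-1.0, 0.004, -0.0]]
force: [0.4, -0.5, -0.1]
gripper_width: 1.003
```

apply_moves([
  [[0, 0, 0], [0, 0.04, -0.02], 0],
  [[0, 0, 0], [0, 0.04, -0.035], 0],
  [[0, 0, 0], [0, 0.04, -0.04], 0],
  [[0, 0, 0], [0, 0.025, -0.035], 0],
  [[0, 0, 0], [0, 0, -0.015], 0],
])

```text
clock: 16.63
ee_pos: [0.6318, 0.0533, 0.1822]
tcp_rot: [[0.007, 0.985, -0.174], [0.004, -0.174, -0.985], [-1.0, 0.006, -0.005]]
force: [1.3, 0.2, 0.4]
gripper_width: 1.004
```

apply_moves([
  [[0, 0, 0], [0, 0, 0], 0],
  [[0, 0, 0], [0, 0, 0], 0],
  [[0, 0, 0], [0, 0, 0], 0],
])

```text
clock: 16.88
ee_pos: [0.6252, 0.046, 0.1816]
tcp_rot: [[-0.002, 0.984, -0.179], [-0.002, -0.179, -0.984], [-1.0, -0.002, 0.002]]
force: [0.3, -0.2, -0.4]
gripper_width: 1.003
```

```bash
python3 - <<'E'
from h import *
np.set_printoptions(precision=4,suppress=True)
r=read_camera("wrist");np.savez("w8.npz",**{k:r[k] for k in r})
o=telemetry.get_obs();print(o["ee_pos"],o["gripper_width"],o["tcp_rot"].T@(np.array([.6545,.0655,.036])-o["ee_pos"]))
a=cv2.resize(r["frame"],(400,300));b=cv2.resize(read_camera("side")["frame"],(400,300))
cv2.imwrite("pics/w8.png",np.hstack([a,b]))
E
```

```text
[0.6254 0.0455 0.1818] 0.9993606244114729 [ 0.1457  0.0253 -0.0252]
```

View pics/w8.png

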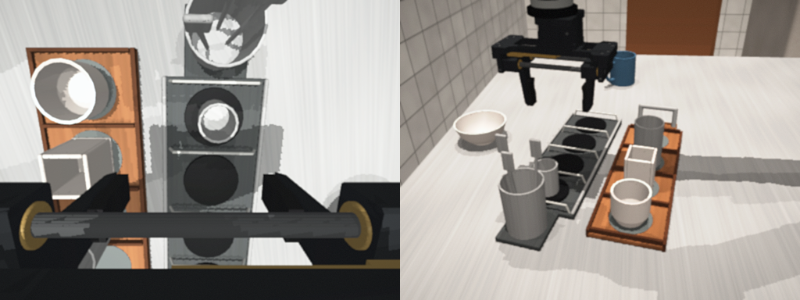

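Three cups stand upright on the tray. The small cup is still in the rack (rim at about (217,123) in the left half). I'll check where the cutlery tips are before descending beside the pot.

```bash
python3 - <<'E'
from h import *
np.set_printoptions(precision=4,suppress=True)
sc=read_camera("scene")
o=np.array([.6305,-.0665]);u=np.array([.177,.984]);v=np.array([.984,-.177])
for uv in [(587,222),(631,236),(636,245),(582,240)]:
    for z in(.17,.19):
        q=ray(sc,uv,z)[:2];print(uv,z,q,"rack x,y",(q-o)@v,(q-o)@u)
r=np.load("w8.npz");q=ray(r,(217,123),.074,.78125);print(q)
E
```

```text
(587, 222) 0.17 [0.6286 0.1569] rack x,y -0.04146319061420602 0.2195002374959489
(587, 222) 0.19 [0.6598 0.1324] rack x,y -0.0063577675683926535 0.20093698319742842
(631, 236) 0.17 [0.6645 0.1804] rack x,y -0.01028949801320987 0.24899196082923739
(631, 236) 0.19 [0.6934 0.1544] rack x,y 0.022776838627560865 0.22849963855407723
(636, 245) 0.17 [0.6797 0.1747] rack x,y 0.005765786148877375 0.24607836156638097
(636, 245) 0.19 [0.7077 0.1491] rack x,y 0.03778193883861495 0.22577661923703207
(582, 240) 0.17 [0.6567 0.1334] rack x,y -0.009634827266277216 0.20133358218703984
(582, 240) 0.19 [0.6861 0.1104] rack x,y 0.023388687042313172 0.18395861765385535
[0.6529 0.0651 0.074 ]
```

apply_moves([
  [[0, 0, 0], [0, 0.015, -0.01], 0],
  [[0, 0, 0], [0, 0.01, -0.015], 0],
  [[0, 0, 0], [0, 0, 0], 0],
  [[0, 0, 0], [0, 0, 0], 0],
  [[0, 0, 0], [0, 0, 0], 0],
])

```text
clock: 17.45
ee_pos: [0.6547, 0.0668, 0.1816]
tcp_rot: [[-0.001, 0.984, -0.178], [-0.001, -0.178, -0.984], [-1.0, -0.001, 0.001]]
force: [-0.5, -1.1, -0.4]
gripper_width: 1.002
```

apply_moves([
  [[0, 0, 0], [0.02, 0, 0.004], 0],
  [[0, 0, 0], [0.03, 0, 0], 0],
  [[0, 0, 0], [0.02, 0, 0], 0],
  [[0, 0, 0], [0, 0, 0], 0],
])

```text
clock: 17.78
ee_pos: [0.6508, 0.0624, 0.1077]
tcp_rot: [[-0.009, 0.984, -0.178], [-0.002, -0.178, -0.984], [-1.0, -0.009, 0.004]]
force: [-1.4, 0.4, -0.1]
gripper_width: 1.006
```

apply_moves([
  [[0, 0, 0], [0.02, 0, 0], 0],
  [[0, 0, 0], [0.02, 0, 0], 0],
  [[0, 0, 0], [0.005, 0, 0], 0],
  [[0, 0, 0], [0, 0, 0], 0],
])

```text
clock: 18.12
ee_pos: [0.6539, 0.0635, 0.0663]
tcp_rot: [[-0.002, 0.984, -0.178], [-0.001, -0.178, -0.984], [-1.0, -0.002, 0.001]]
force: [0.7, 0.3, 0.7]
gripper_width: 1.004
```

apply_moves([
  [[0, 0, 0], [0.015, 0, 0], 0],
  [[0, 0, 0], [0.01, 0, 0], 0],
  [[0, 0, 0], [0.005, 0, 0], 0],
  [[0, 0, 0], [0, 0, 0], 0],
  [[0, 0, 0], [0, 0, 0], 60],
])

```text
clock: 18.53
ee_pos: [0.6549, 0.0644, 0.0365]
tcp_rot: [[-0.0, 0.984, -0.177], [-0.0, -0.177, -0.984], [-1.0, -0.0, 0.0]]
force: [0.2, 1.0, 0.0]
gripper_width: 0.947
```

apply_moves([
  [[0, 0, 0], [0, 0, 0], 100],
  [[0, 0, 0], [0, 0, 0], 140],
  [[0, 0, 0], [0, 0, 0], 180],
  [[0, 0, 0], [0, 0, 0], 200],
  [[0, 0, 0], [0, 0, 0], 200],
], force=15)

```text
clock: 18.95
ee_pos: [0.6552, 0.0643, 0.037]
tcp_rot: [[0.001, 0.984, -0.177], [0.0, -0.177, -0.984], [-1.0, 0.001, -0.0]]
force: [-0.2, -0.3, 1.0]
gripper_width: 0.57
```

apply_moves([
  [[0, 0, 0], [0, 0, 0], 200],
  [[0, 0, 0], [0, 0, 0], 200],
  [[0, 0, 0], [0, 0, 0], 200],
  [[0, 0, 0], [0, 0, 0], 200],
  [[0, 0, 0], [0, 0, 0], 200],
])

```text
clock: 19.37
ee_pos: [0.6549, 0.0644, 0.0368]
tcp_rot: [[-0.0, 0.984, -0.177], [0.0, -0.177, -0.984], [-1.0, -0.0, -0.0]]
force: [-1.6, 0.5, 2.5]
gripper_width: 0.48
```

apply_moves([
  [[0, 0, 0], [-0.005, 0, 0], 200],
  [[0, 0, 0], [-0.02, 0, 0], 200],
  [[0, 0, 0], [-0.03, 0, 0.01], 200],
  [[0, 0, 0], [-0.01, 0, 0.03], 200],
  [[0, 0, 0], [0, 0, 0.04], 200],
])

```text
clock: 19.78
ee_pos: [0.6441, -0.0099, 0.1052]
tcp_rot: [[0.008, 0.985, -0.17], [0.004, -0.17, -0.985], [-1.0, 0.007, -0.005]]
force: [1.6, -0.1, -0.9]
gripper_width: 0.483
```

apply_moves([
  [[0, 0, 0], [0, 0, 0.04], 200],
  [[0, 0, 0], [0, 0, 0.04], 200],
  [[0, 0, 0], [0, 0, 0.04], 200],
  [[0, 0, 0], [0, -0.015, 0.027], 200],
  [[0, 0, 0], [0, -0.03, 0.01], 200],
])

```text
clock: 20.2
ee_pos: [0.5702, -0.1689, 0.1022]
tcp_rot: [[0.005, 0.983, -0.185], [-0.006, -0.185, -0.983], [-1.0, 0.006, 0.005]]
force: [0.3, -0.8, -0.9]
gripper_width: 0.485
```

apply_moves([
  [[0, 0, 0], [0, -0.035, 0], 200],
  [[0, 0, 0], [0, -0.035, 0], 200],
  [[0, 0, 0], [0, -0.03, 0], 200],
  [[0, 0, 0], [0, -0.02, 0], 200],
  [[0, 0, 0], [0, 0, 0], 200],
])

```text
clock: 20.62
ee_pos: [0.4447, -0.1392, 0.102]
tcp_rot: [[-0.007, 0.984, -0.178], [0.001, -0.178, -0.984], [-1.0, -0.007, 0.001]]
force: [-0.3, -0.4, -0.9]
gripper_width: 0.48
```

apply_moves([
  [[0, 0, 0], [0, 0, 0], 200],
  [[0, 0, 0], [0, 0, 0], 200],
  [[0, 0, 0], [0, 0, 0], 200],
])

```text
clock: 20.87
ee_pos: [0.4527, -0.14, 0.1019]
tcp_rot: [[0.003, 0.984, -0.177], [-0.0, -0.177, -0.984], [-1.0, 0.003, -0.0]]
force: [-0.2, -0.0, -0.5]
gripper_width: 0.481
```

```bash
python3 - <<'E'
from h import *
np.set_printoptions(precision=4,suppress=True)
r=read_camera("wrist");np.savez("w9.npz",**{k:r[k] for k in r})
o=telemetry.get_obs();print(o["ee_pos"],o["force"],o["gripper_width"],o["tcp_rot"].T@(np.array([.4505,-.14,.0328])-o["ee_pos"]))
cv2.imwrite("pics/w9.png",cv2.resize(r["frame"],(800,600)))
E
```

```text
[ 0.4524 -0.1399  0.1018] [-0.0681  0.4269 -1.0965] 0.478918983731103 [ 0.069  -0.002   0.0004]
```

View pics/w9.png

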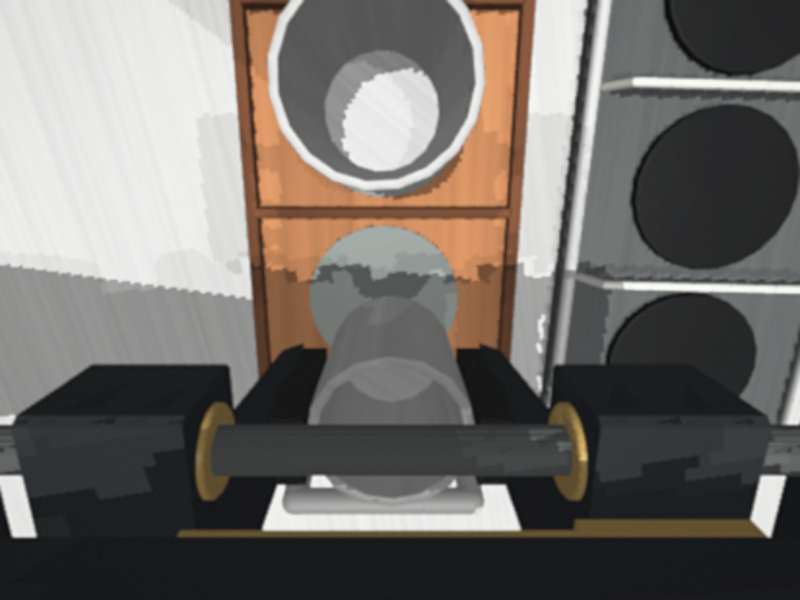

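The tall cup is on p2. Disc p1's far edge is at (383,226). The small cup's far rim is at (391,358) and its far foot edge at (391,297).

```bash
python3 - <<'E'
from h import *
np.set_printoptions(precision=4,suppress=True)
r=np.load("w9.npz");u=np.array([.177,.984,0])
o=telemetry.get_obs();dz=o["ee_pos"][2]-.0368
d=ray(r,(383,226),.012)-.038*u
t=ray(r,(391,358),.074+dz)-.022*u
b=ray(r,(391,297),.016+dz)-.0215*u
print("disc",d,"top",t,"bottom",b,"shift",[(o["tcp_rot"].T@(d-q))[1:] for q in(t,b)])
print("tall near rim->c",ray(r,(378,186),.107)+.0295*u)
E
```

```text
disc [ 0.4496 -0.1402  0.012 ] top [ 0.4531 -0.1408  0.139 ] bottom [ 0.4532 -0.1412  0.081 ] shift [array([-0.0038,  0.    ]), array([-0.0039, -0.0003])]
tall near rim->c [ 0.4657 -0.0503  0.107 ]
```

apply_moves([
  [[0, 0, 0], [0.015, -0.003, 0], 200],
  [[0, 0, 0], [0.025, 0, 0], 200],
  [[0, 0, 0], [0.017, 0, 0], 200],
  [[0, 0, 0], [0.006, 0, 0], 200],
  [[0, 0, 0], [0.003, 0, 0], 200],
])

```text
clock: 21.33
ee_pos: [0.448, -0.1391, 0.0347]
tcp_rot: [[-0.001, 0.984, -0.177], [0.0, -0.177, -0.984], [-1.0, -0.001, -0.0]]
force: [0.3, 0.4, -0.5]
gripper_width: 0.482
```

apply_moves([
  [[0, 0, 0], [0.001, 0, 0], 200],
  [[0, 0, 0], [0, 0, 0], 200],
  [[0, 0, 0], [0, 0, 0], 200],
  [[0, 0, 0], [0, 0, 0], 200],
])

```text
clock: 21.67
ee_pos: [0.4483, -0.1393, 0.0355]
tcp_rot: [[0.002, 0.984, -0.177], [-0.0, -0.177, -0.984], [-1.0, 0.002, 0.0]]
force: [-0.5, 0.6, -0.3]
gripper_width: 0.481
```

apply_moves([
  [[0, 0, 0], [0.001, 0.001, 0], 200],
  [[0, 0, 0], [0.001, 0, 0], 200],
  [[0, 0, 0], [0.001, 0, 0], 200],
  [[0, 0, 0], [0, 0, 0], 200],
  [[0, 0, 0], [0, 0, 0], 200],
])

```text
clock: 22.08
ee_pos: [0.4493, -0.1395, 0.0327]
tcp_rot: [[0.002, 0.984, -0.177], [-0.0, -0.177, -0.984], [-1.0, 0.002, 0.0]]
force: [-1.5, 1.5, 9.6]
gripper_width: 0.485
```

Contact with the tray. I'll open the jaws, rise and back off for the final look.

apply_moves([
  [[0, 0, 0], [0, 0, 0], 120],
  [[0, 0, 0], [0, 0, 0], 80],
  [[0, 0, 0], [0, 0, 0], 0],
  [[0, 0, 0], [0, 0, 0], 0],
  [[0, 0, 0], [-0.005, 0, 0], 0],
])

```text
clock: 22.5
ee_pos: [0.4482, -0.1392, 0.0362]
tcp_rot: [[-0.001, 0.984, -0.177], [0.0, -0.177, -0.984], [-1.0, -0.001, -0.0]]
force: [0.0, -0.6, -0.1]
gripper_width: 0.811
```

apply_moves([
  [[0, 0, 0], [-0.02, 0, 0], 0],
  [[0, 0, 0], [-0.035, 0, 0], 0],
  [[0, 0, 0], [-0.04, 0, 0], 0],
  [[0, 0, 0], [-0.04, 0, 0], 0],
  [[0, 0, 0], [-0.03, 0, 0], 0],
])

```text
clock: 22.92
ee_pos: [0.4487, -0.1394, 0.2048]
tcp_rot: [[0.002, 0.984, -0.177], [-0.001, -0.177, -0.984], [-1.0, 0.002, 0.0]]
force: [0.6, -0.9, -0.6]
gripper_width: 1.001
```

apply_moves([
  [[0, 0, 0], [0, 0.02, 0], 0],
  [[0, 0, 0], [0, 0.03, 0], 0],
  [[0, 0, 0], [0, 0.02, 0], 0],
  [[0, 0, 0], [0, 0, 0], 0],
  [[0, 0, 0], [0, 0, 0], 0],
])

```text
clock: 23.33
ee_pos: [0.5178, -0.1517, 0.2017]
tcp_rot: [[0.0, 0.984, -0.177], [0.0, -0.177, -0.984], [-1.0, 0.0, -0.0]]
force: [-0.1, -0.1, 0.2]
gripper_width: 1.001
```

```bash
python3 - <<'E'
from h import *
o=telemetry.get_obs();print(o["ee_pos"],o["force"],o["gripper_width"])
r=read_camera("side");cv2.imwrite("pics/f1.png",cv2.resize(r["frame"],(800,600),interpolation=cv2.INTER_CUBIC))
r=read_camera("scene");cv2.imwrite("pics/f2.png",cv2.resize(r["frame"],(800,600),interpolation=cv2.INTER_CUBIC))
E
```

```text
[ 0.51776275 -0.15167749  0.2017168 ] [-0.10152433 -0.07447508  0.22750355] 1.0013628123394596
```

View pics/f1.png

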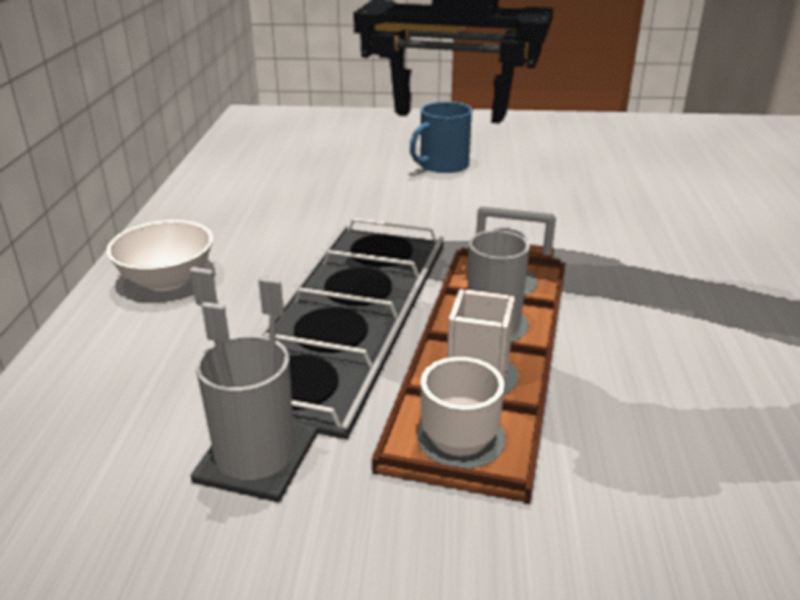

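View pics/f2.png

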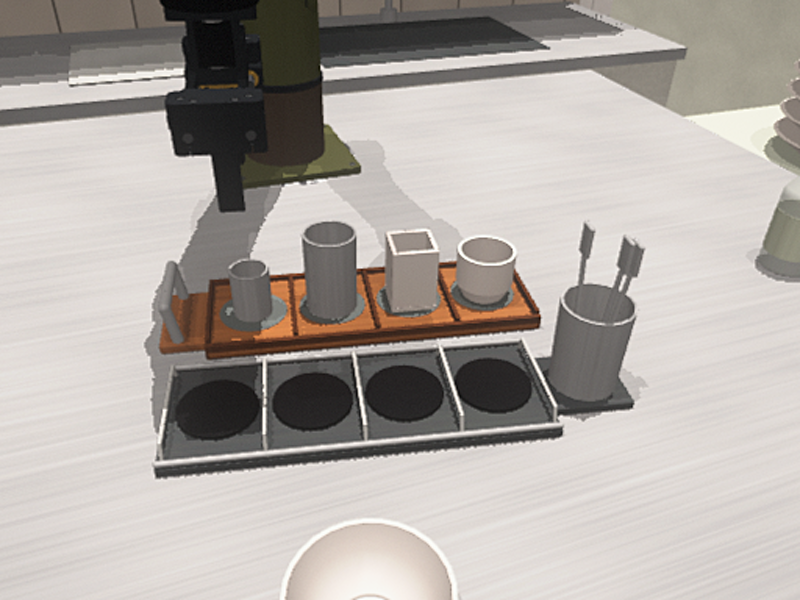

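The scene view shows all four cups upright on their discs. From the handle they are small (248,290), tall (330,270), square (412,270) and wide (486,270). The bowl, mug and soap bottle have not moved, and the gripper is clear.

```bash
python3 -c "
from plant import ticket
print(ticket.finish_job())"
```

```text
the job is handed in; nothing more can be done
None
```

All four cups are on the tray, upright and released, and the job is handed in. No verdict was reported. From the handle they run small, tall, square, wide, which matches their order from the cutlery pot. Each cup was lowered until the wrist force showed contact, then released.

**Last checks:**
- **Position:** by the wrist camera, the wide, square and tall cups sit within about 3 mm of their places' middles. The small cup was aligned to its disc within about 2 mm before release, but I only checked it by eye afterwards.
- **Surroundings:** the final scene and side views show the bowl, mug and soap bottle where they were at the start. The arm is clear of everything.
- **Time:** about 23 s of the 112 s allowed.
- **Disagreements:** my first rim readings from the scene and side cameras differed by about 7–20 mm, so I worked from the settled wrist views instead. No check failed.

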